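# Seat the tip chuck in the bench spindle

### The arm

A 6-joint arm with a two-finger parallel gripper is mounted at the origin on the work surface. World frame = base frame: x ahead of the robot, y to its left, z up, the work surface at z = 0. Lengths are in m, angles in rad, forces in N, time in s.
With the tool pointing down it reaches from about 0.275 to 0.725 m from the base axis. Payload 5.6 kg.
Tool frame: the origin (TCP) lies on the centre line of the jaws, within the pads' length; the fingertips stand 22 mm ahead of it and the grasp point (between the pads) lies 3 mm ahead of it; z points along the fingers, y is the line along which they close (so a half turn about z gives the same grasp; the last joint's range is limited). The gripper opens to 85 mm and grips with 20 to 120 N. Pads are 22 mm wide; open, the fingers measure 114 mm over their backs; the gripper's body (76 mm by 85 mm) begins 54 mm behind the grasp point. The pads swing forward as they close: fully open they stand 13 mm farther back than shut.
Start: joints at [1.622, 0.255, 0.108, 0, -1.424, -0.285], TCP at [0.127, 0.535, 0.253] pointing down, gripper open.
Joint ranges: [-2.95, 2.95], [-1.21, 1.97], [-1.09, 1.5], [-2.87, 1.71], [-2.94, -0.07], [-3.05, 3.05]. Speed limits (rad/s): [2.57, 2.57, 3.14, 3.14, 3.14, 3.14].

### API

Orientations are given as a rotation vector (axis times angle).
In Python, from rig import manip gives the robot as it stands.
- The arm moves only by the tool jog_arm, never from a script. Its argument "commands" is a list of rows, each an object with "delta_pos": the shift along the tool's x, y, z in mm, a list of three; "dr": the turn, a rotation vector about the tool's x, y, z in degrees, a list of three. In form: [{"delta_pos": [tx, ty, tz], "dr": [ax, ay, az]}, ...]. A call has 1 to 12 rows; each row is the pose to reach, as a shift and turn from the pose commanded when the call began, along the tool's axes at that moment; what a row does not reach only later rows make up. A row lasts 1/10 s, in which the tool goes at most 50 mm and 8.59 degrees, less where a joint would pass 70% of its speed; a pose out of reach is approached as far as the arm can. A call with a gripper value outside its range is refused whole. "grip" is the finger opening in mm, from 0 to 85.4, set as the call begins (left out, the last holds). The fingers move at their own pace and stop on an object; "squeeze" is the grip in N (left out, the last holds). Time passes only in rows, so rows that repeat a pose let the fingers close. It gives the time, the measured TCP pose, the force, the opening and the grip force at its end, in the units of the state.
- manip.sense(): the state, without advancing time (a new reading comes with each control period).
- manip.snapshot(name): name is "scene" or "side" or "wrist"; returns the picture (420x560x3 uint8, red, green, blue); there is no depth.
- manip.calibration(name): a dict with "mtx" (3x3 intrinsics, pixels), "dist" ([k1, k2, p1, p2, k3] as OpenCV has them; the pictures are not rectified), "R" (3x3) and "t" (3): a world point X has camera coordinates R X + t. Camera axes: x right, y down, z forward; pixel columns grow to the right and rows downward; lengths in m; the calibration is good to about 2 mm. A picture is of the moment at which its call begins: read the wrist's pose just before it. calibration takes no time and is no camera call; for the wrist camera it gives the pose at the moment of the call.
- manip.hand_in(): hands the job in; it is judged then, once.
The state is a dict: "clock": time; "joint_positions": joint angles; "qvel": joint speeds; "tau": joint torques, N m; "ee_pos": TCP position; "ee_rot": TCP orientation; "wrist_force": force on the tool from outside, world axes, zero at the start; "ft_torque": the same for the moment, N m; "width": finger opening in m; "grasp_force": force on a finger pad.
Only numpy, scipy, OpenCV 4.12 (cv2) and the standard library are available. Lean on these libraries where they do the work, as an engineer would, in place of code of your own. Each camera call takes 0.05 s, during which the arm holds its last target. There are 200 camera calls.

### The job

Take the yellow tip chuck out of its orange stand and fit its tapered shank into the upright spindle of the green bench head, turning the chuck until the slots in its flange drop over the two drive dogs, then press it fully home so the flange sits down on the spindle face, and let go. Feel for the dogs with light pressure: never push on the spindle with more than about 50 N. Leave the blue elbow, the gauge and the mallet where they are.

Things in the scene. Friction and masses are not known exactly. Their poses are not given: they have to be found in the camera images.
- chuck_grip (a point): Centre of the grip part of the tip chuck (loose, upright, 0.48 to 0.75 kg): a yellow body, 44 mm diameter, 40 mm high, with two flats 30 mm apart facing the chuck's own +y and -y; pinch the flats from above. z: up along the chuck. Below it a 32 mm neck, then the flange: top 29 mm, underside 42 mm below this point. A nose reaches 39 mm above this point.
- chuck_flange (a point): Centre of the underside of the chuck's steel flange (64 mm diameter, 13 mm thick), axes as chuck_grip. Two drive slots, 17 mm wide, are cut through its edge at +x and -x, from 19.5 mm radius outwards. The tapered shank hangs below: 46 mm long, 34.4 mm diameter at the flange, 20.8 mm at its tip. It starts in the stand's hole, the flange on the stand's top.
- nose (a point): Centre of the steel spindle face (64 mm diameter) on top of the fixed green bench head, 110 mm above the bench; z up, x and y those of the casting (150 by 130 mm, 90 mm high). Greased taper bore, 36 mm diameter at the face, 22 mm at 48 mm depth. When home the flange lies on the face: chuck_flange within 2 mm of this height.
- dogs_mid (a point): Point 10 mm above nose, level with the tops of two opposite dark drive dogs on the face, 12 mm wide, 10 mm high, from 21 to 32 mm radius. A 1.5 N m brake holds the spindle: the line through the dogs lies anywhere within 0.6 rad of this x axis (the casting's); see or feel it. Off the dogs the flange rides on their tops; with 0.07 rad of play either way the slots drop over them.
- bore_stop (a point): Centre of the plunger in the bore, 41 mm below nose as it starts (this point does not move). With the slots over the dogs, the shank tip meets it when the flange is still 5 mm above the face. It gives way to about 14 N, the chuck's weight counting, and stays down where it is pushed (up to 7 mm).
- stand: Orange stand for the chuck, a fixed block 90 by 90 mm, 65 mm high, with a hole of 39 mm diameter down through its middle. Origin: centre of its underside on the bench.
- elbow_mid (a point): Middle of a loose blue anodized elbow lying on the bench, about 62 by 62 mm, 28 mm high; leave alone.
- gauge_mid (a point): Middle of a loose chrome test gauge body lying face up, 54 mm diameter, 31 mm high, its stub reaching 55 mm along x from this point; leave alone.
- mallet_mid (a point): Middle of the head of a loose mallet standing on its green face, 50 mm diameter, 80 mm high, its ash handle reaching level 172 mm along x from this point; leave alone.
- carousel: Fixed parts carousel of 170 mm diameter with four steel male tips and a black knob, 88 mm high. Origin: centre of its underside on the bench; not used.
Not all that is in view belongs to the job. There is more than one size of the part that bears chuck_grip; the job needs the largest.

How it is judged:
On the way, in this order (a step that is already met when the one before it is completed fails the run):
1. the chuck is lifted out of its stand (height (world z) of chuck_flange above 0.105 m), for 0.1 s.
2. the chuck is seated: slots over the dogs and flange down on the spindle face (z of chuck_flange in the frame of nose between -0.003 and 0.002 m and horizontal distance between chuck_flange and nose below 0.003 m and angle between chuck_flange's own z axis and vertical below 0.06 rad), for 0.2 s.
At the end, for the whole second after the job is handed in: The chuck stands at rest in the spindle, released, with its flange's underside within 2 mm of the spindle face in height and 3 mm sideways, upright within 0.06 rad (the slots must be over the dogs for this) (all of step 2 and linear speed of chuck below 0.02 m/s and contact force between the fingers and chuck below 0.05 N); the robot touches nothing.
It fails at once if the chuck is pushed on the spindle with more than 50 N (contact force between chuck and head above 50 N).
It fails at once if the blue elbow is pushed more than 15 mm from its place (distance of elbow_mid from where it was at the start of the episode above 0.015 m).
It fails at once if the gauge is pushed more than 15 mm from its place (distance of gauge_mid from where it was at the start of the episode above 0.015 m).
It fails at once if the mallet is pushed more than 15 mm from its place (distance of mallet_mid from where it was at the start of the episode above 0.015 m).
It also fails if it takes over 67 s, if anything falls off the work surface, if the arm or the gripper's body presses on something with over 40 N, if the wrist force passes 120 N, or if a joint passes its speed limit or range.

## Working session

There is one attempt and no reset: what is moved stays moved. The work goes in short steps, Python scripts to look and compute and a tool call to move; the robot and the scene stay as the last step left them, time stands still between calls to the robot, and variables do not carry over. Pictures are saved under pics/ and viewed, at most 10 in all, crops included, and the job is handed in when it is done.

Besides the shell and the picture viewer there is one more tool, called as a command line: name --argument value ..., lists and objects as JSON in quotes. jog_arm: Moves the arm, as the interface text tells. Its arguments: {"type":"object","properties":{"commands":{"type":"array"},"grip":{"type":"number"},"squeeze":{"type":"number"}},"required":["commands"]}

```bash
mkdir -p pics; ls; python3 - <<'E'
from rig import manip
import cv2,numpy as np
for n in("scene","side","wrist"):
    im=manip.snapshot(n); cv2.imwrite(f"pics/{n}0.png",im[:,:,::-1])
    c=manip.calibration(n); print(n,np.round(c["mtx"],1).tolist(),np.round(c["dist"],3),np.round(-c["R"].T@c["t"],3),np.round(c["R"],2).tolist())
print(manip.sense())
E
```

```text
pics
scene [[395.1, 0.0, 287.2], [0.0, 395.1, 205.0], [0.0, 0.0, 1.0]] [-0.024  0.     0.     0.     0.   ] [ 1.132 -0.153  0.562] [[0.25, 0.97, -0.02], [0.59, -0.17, -0.79], [-0.77, 0.19, -0.61]]
side [[381.2, 0.0, 271.9], [0.0, 381.2, 208.5], [0.0, 0.0, 1.0]] [-0.01  0.    0.    0.    0.  ] [0.385 0.669 0.492] [[-0.96, -0.28, 0.02], [-0.15, 0.46, -0.87], [0.23, -0.84, -0.48]]
wrist [[309.3, 0.0, 281.2], [0.0, 309.3, 210.8], [0.0, 0.0, 1.0]] [-0.053  0.     0.     0.     0.   ] [0.194 0.52  0.374] [[-0.23, -0.97, 0.0], [-0.94, 0.22, 0.28], [-0.27, 0.06, -0.96]]
{'clock': 0.15, 'joint_positions': array([ 1.62156125e+00,  2.55608147e-01,  1.07300530e-01, -3.27177714e-04,
       -1.42392589e+00, -2.84603393e-01]), 'qvel': array([-0.00021547, -0.00255234,  0.00402651,  0.00238479,  0.00151428,
       -0.00067467]), 'tau': array([-1.28010881e-03, -3.86944628e+01,  2.38078970e+01,  5.36672562e+00,
       -4.62278331e-03,  4.20859976e-06]), 'ee_pos': array([0.12732138, 0.53470411, 0.25260869]), 'ee_rot': array([ 3.11867435e+00, -3.66379737e-01, -1.24376454e-04]), 'wrist_force': array([ 0.04110936, -0.53556633,  0.29843633]), 'ft_torque': array([ 0.00710784,  0.02092996, -0.05439162]), 'grasp_force': 0.0, 'width': 0.08513957652595801}
```

View pics/scene0.png

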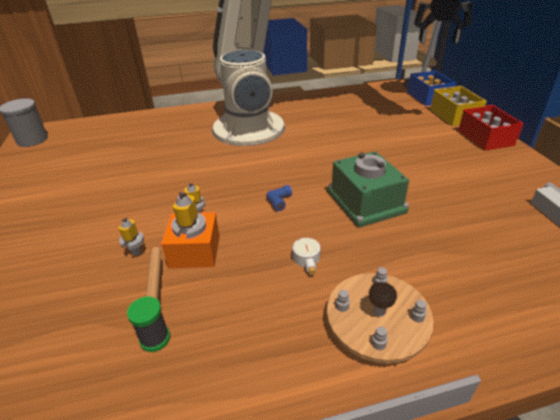

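View pics/side0.png

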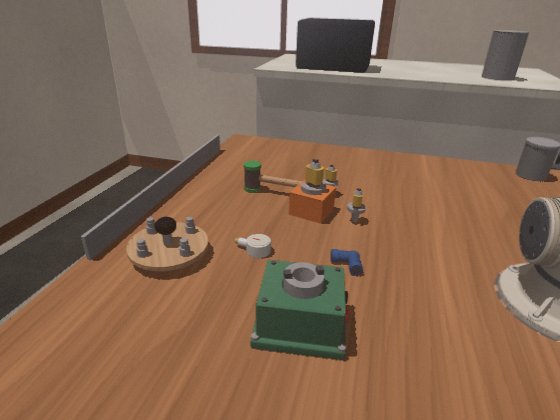

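The scene picture shows three yellow candidates: the chuck in the orange stand at (186,212), a small one behind it at (193,196), and a small one on the bench at (129,232). I choose the first, which is the largest and sits in the stand. In the side view it is at (315,175), and the head with its dogs is at (303,282).

```bash
cat > h.py <<'E'
from rig import manip
import cv2,numpy as np
from scipy.spatial.transform import Rotation as Rn
def ray(c,p):
    u=cv2.undistortPoints(np.array([[p]],float),c["mtx"],c["dist"])[0,0]
    d=c["R"].T@np.array([u[0],u[1],1]); return -c["R"].T@c["t"],d/np.linalg.norm(d)
def plane(c,p,z):
    o,d=ray(c,p); return o+d*(z-o[2])/d[2]
def tri(rs):
    A=sum(np.eye(3)-np.outer(d,d) for o,d in rs); b=sum((np.eye(3)-np.outer(d,d))@o for o,d in rs); return np.linalg.solve(A,b)
def proj(c,X):
    return cv2.projectPoints(np.array([X],float),cv2.Rodrigues(c["R"])[0],c["t"],c["mtx"],c["dist"])[0][0,0]
def yellow(im):
    h=cv2.cvtColor(im,cv2.COLOR_RGB2HSV); return cv2.inRange(h,(20,120,90),(32,255,255))
def comps(m,a=30):
    n,l,s,c=cv2.connectedComponentsWithStats(m); return [(s[i].tolist(),c[i].round(1).tolist()) for i in range(1,n) if s[i][4]>=a]
E
python3 - <<'E'
from h import *
S=cv2.imread("pics/scene0.png")[:,:,::-1].copy();D=cv2.imread("pics/side0.png")[:,:,::-1].copy()
print(comps(yellow(S)));print(comps(yellow(D)))
cs,cd=manip.calibration("scene"),manip.calibration("side")
print("grip",tri([ray(cs,(185,212)),ray(cd,(315,174.5))]))
print("spindle",plane(cs,(369,163),.11),plane(cd,(303,279),.11))
print("elbow",plane(cs,(279,197),.014),"gauge",plane(cs,(306,250),.02),"mallet",plane(cs,(148,318),.04),plane(cs,(155,252),.06),"car",plane(cs,(380,318),.02))
print("small",plane(cs,(193,200),.03),plane(cs,(130,240),.03))
a=cv2.resize(S[170:280,105:245],None,fx=2.8,fy=2.8,interpolation=2);b=cv2.resize(D[240:360,240:360],(308,308),interpolation=2)
cv2.imwrite("pics/c1.png",np.hstack([a,b])[:,:,::-1])
E
```

```text
[([431, 86, 55, 39, 1021], [453.3, 103.7]), ([173, 187, 27, 39, 479], [187.4, 209.4]), ([119, 220, 18, 21, 176], [128.5, 231.9])]
[]
grip [ 0.51837825 -0.20429175  0.10466389]
spindle [0.46546743 0.19175188 0.11      ] [0.46123121 0.20666841 0.11      ]
elbow [0.40361011 0.00298336 0.014     ] gauge [0.59651297 0.01097397 0.02      ] mallet [ 0.696558   -0.28279807  0.04      ] [ 0.56578606 -0.26810206  0.06      ] car [0.78193595 0.08153924 0.02      ]
small [ 0.3810684  -0.19191324  0.03      ] [ 0.48229296 -0.32452546  0.03      ]
```

View pics/c1.png

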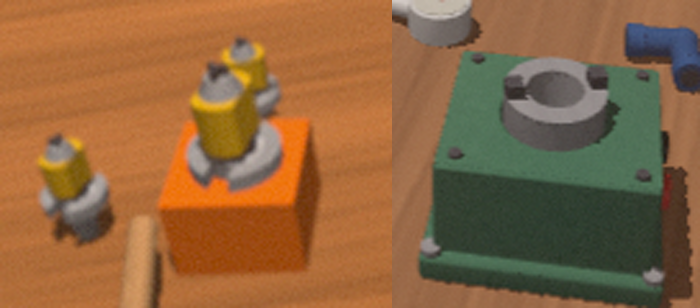

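The choice holds: the big chuck stands in the orange stand, and one slot shows at its lower front left (crop (205,180)). The right half of the crop shows the dogs on the spindle. Next I look at the spindle from above with the wrist camera.

```bash
cat >> h.py <<'E'
def to(p,yaw,s=None):
    s=s or manip.sense(); R=Rn.from_rotvec(s["ee_rot"]); T=Rn.from_euler("z",yaw)*Rn.from_euler("x",np.pi)
    print("delta",np.round(R.inv().apply(np.array(p)-s["ee_pos"])*1000,1),"dr",np.round((R.inv()*T).as_rotvec(degrees=True),2))
E
python3 -c "
from h import *
to([.463,.2,.26],-.234)"
```

```text
delta [404.1 247.8  -7. ] dr [ 0.08 -0.01  0.01]
```

jog_arm --commands '[{"delta_pos": [404,248,-7],"dr": [0,0,0]},{"delta_pos": [404,248,-7],"dr": [0,0,0]},{"delta_pos": [404,248,-7],"dr": [0,0,0]},{"delta_pos": [404,248,-7],"dr": [0,0,0]},{"delta_pos": [404,248,-7],"dr": [0,0,0]},{"delta_pos": [404,248,-7],"dr": [0,0,0]},{"delta_pos": [404,248,-7],"dr": [0,0,0]},{"delta_pos": [404,248,-7],"dr": [0,0,0]},{"delta_pos": [404,248,-7],"dr": [0,0,0]},{"delta_pos": [404,248,-7],"dr": [0,0,0]},{"delta_pos": [404,248,-7],"dr": [0,0,0]},{"delta_pos": [404,248,-7],"dr": [0,0,0]}]'

```text
clock: 1.35
ee_pos: [0.463, 0.1998, 0.2598]
ee_rot: [3.119, -0.369, -0.001]
wrist_force: [-0.7, 0.2, 0.2]
width: 0.0852
grasp_force: 0.0
```

```bash
python3 - <<'E'
from h import *
print(manip.sense()["ee_pos"],manip.sense()["clock"])
c=manip.calibration("wrist");im=manip.snapshot("wrist");np.save("w1.npy",im);np.savez("w1c.npz",**c)
cv2.imwrite("pics/w1.png",im[:,:,::-1]); print(proj(c,[.463,.2,.11]))
E
```

```text
[0.46296097 0.1997753  0.25983522] 1.35
[282.19828631 200.98549812]
```

View pics/w1.png

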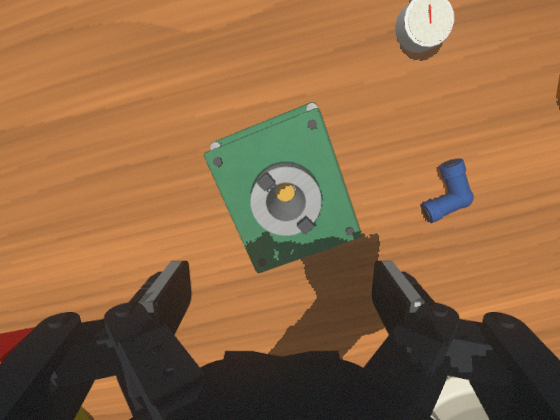

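The ring is centred near (286,200), with the dogs at (266,181) and (307,225) and the yellow plunger at (286,193). Now I measure it.

```bash
python3 - <<'E'
from h import *
im=np.load("w1.npy");c=dict(np.load("w1c.npz"))
hsv=cv2.cvtColor(im,cv2.COLOR_RGB2HSV)
roi=np.zeros(im.shape[:2],np.uint8);cv2.circle(roi,(286,200),42,255,-1)
dark=cv2.inRange(hsv,(0,0,0),(180,110,85))&roi
print(comps(dark,40))
lite=cv2.inRange(hsv,(0,0,125),(180,50,255))&roi
print(comps(lite,100))
k=[x for x in cv2.findContours(lite,cv2.RETR_EXTERNAL,cv2.CHAIN_APPROX_NONE)[0]]
h=cv2.convexHull(np.vstack([x for x in k if len(x)>20]))
print(cv2.fitEllipse(h))
P=np.array([plane(c,p[0],.11)[:2] for p in h]);print(cv2.minEnclosingCircle(P.astype(np.float32)))
cv2.imwrite("pics/x1.png",np.hstack([cv2.resize(x[140:260,220:350],None,fx=3,fy=4,interpolation=0) for x in (im[:,:,::-1],cv2.merge([dark,lite,lite]))]))
E
```

```text
[([258, 168, 17, 14, 43], [264.8, 175.1]), ([267, 186, 9, 22, 120], [270.8, 196.9]), ([297, 216, 19, 10, 52], [305.4, 221.1]), ([262, 232, 11, 8, 41], [266.9, 235.0])]
[([250, 166, 72, 70, 2312], [286.2, 200.7])]
((285.43914794921875, 200.65789794921875), (69.09978485107422, 70.99803161621094), 84.11572265625)
((0.461704820394516, 0.19741055369377136), 0.032404009252786636)
```

View pics/x1.png

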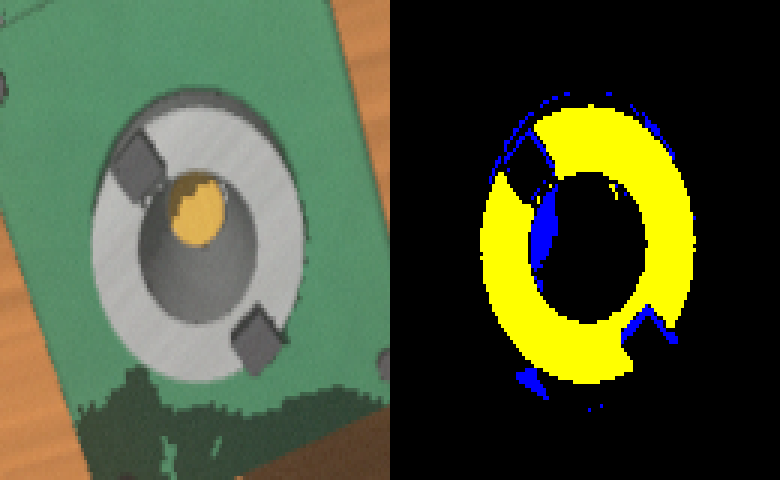

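The crop shows the dog tops at (265.7,181.8) and (306.7,225.5) in full-picture pixels. The ring mask is clean, with a radius of 32.4 mm.

```bash
python3 - <<'E'
from h import *
c=dict(np.load("w1c.npz"))
a,b=plane(c,(265.9,181.8),.12),plane(c,(306.6,225.5),.12);d=b-a
print((a+b)/2,np.hypot(*d[:2]),"dogs angle",np.arctan2(d[1],d[0]))
print("ring",plane(c,(285.4,200.7),.11))
# casting left edge direction (top z=.09) 
e,f=plane(c,(205,154),.09),plane(c,(257,271),.09);print("edge",np.arctan2(*(f-e)[1::-1]))
to([.515,-.204,.26],-.234)
E
```

```text
[0.46184682 0.19629737 0.12      ] 0.05320507291283419 dogs angle -2.641295962863187
ring [0.46258381 0.19712557 0.11      ]
edge -3.0117449751342757
delta [144.7 381.2   0. ] dr [0.01 0.04 0.  ]
```

jog_arm --commands '[{"delta_pos": [145,381,0],"dr": [0,0,0]},{"delta_pos": [145,381,0],"dr": [0,0,0]},{"delta_pos": [145,381,0],"dr": [0,0,0]},{"delta_pos": [145,381,0],"dr": [0,0,0]},{"delta_pos": [145,381,0],"dr": [0,0,0]},{"delta_pos": [145,381,0],"dr": [0,0,0]},{"delta_pos": [145,381,0],"dr": [0,0,0]},{"delta_pos": [145,381,0],"dr": [0,0,0]},{"delta_pos": [145,381,0],"dr": [0,0,0]},{"delta_pos": [145,381,0],"dr": [0,0,0]},{"delta_pos": [145,381,0],"dr": [0,0,0]}]'

```text
clock: 2.5
ee_pos: [0.5159, -0.2026, 0.2603]
ee_rot: [-3.12, 0.364, -0.0]
wrist_force: [0.1, 0.3, 0.2]
width: 0.0854
grasp_force: 0.0
```

```bash
python3 - <<'E'
from h import *
print(manip.sense()["ee_pos"],manip.sense()["joint_positions"].round(2))
c=manip.calibration("wrist");im=manip.snapshot("wrist");np.save("w2.npy",im);np.savez("w2c.npz",**c)
p=proj(c,[.518,-.204,.107]); print(p); u,v=p.astype(int)
u0,v0=u-100,max(v-100,0)
print(u0,v0);cv2.imwrite("pics/w2.png",cv2.resize(im[v0:v0+190,u0:u0+200],None,fx=3,fy=3,interpolation=0)[:,:,::-1])
E
```

```text
[ 0.51585856 -0.20258238  0.26031454] [-0.09  0.26  0.13 -0.   -1.44  1.43]
[283.53656418 197.59605963]
183 97
```

View pics/w2.png

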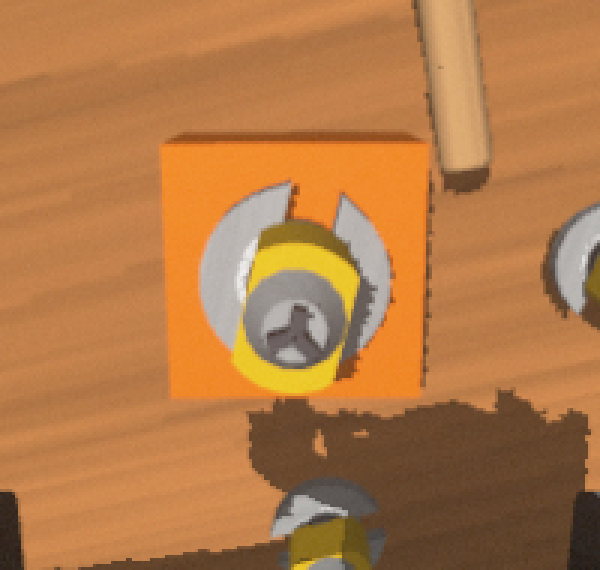

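The crop shows the big chuck, seen from slightly in front: a flange slot at the top at about (317,190) and the flats on the left and right. The nose is at (296,325). Next I compute the centre and angle.

```bash
python3 - <<'E'
from h import *
from scipy.optimize import least_squares
im=np.load("w2.npy");c=dict(np.load("w2c.npz"))
f=lambda x,y,z:plane(c,(183+x/3,97+y/3),z)
ang=lambda a,b:np.arctan2(*(b-a)[1::-1])
print("flatL",ang(f(248,275,.127),f(232,358,.127)),"flatR",ang(f(360,283,.127),f(342,372,.127)))
L=(f(248,275,.127)+f(232,358,.127))/2;Rr=(f(360,283,.127)+f(342,372,.127))/2
print("mid flats",(L+Rr)/2,np.linalg.norm(L-Rr))
hsv=cv2.cvtColor(im,cv2.COLOR_RGB2HSV)
m=cv2.inRange(hsv,(0,0,115),(180,55,255));roi=np.zeros_like(m);cv2.circle(roi,(282,189),36,255,-1);m&=roi
h=cv2.convexHull(np.vstack([k for k in cv2.findContours(m,0,1)[0] if len(k)>15]))[:,0]
P=np.array([plane(c,p,.078)[:2] for p in h]).astype(np.float32)
fit=lambda P:least_squares(lambda q:np.hypot(P[:,0]-q[0],P[:,1]-q[1])-.032,[.518,-.204],loss="soft_l1",f_scale=.0007)
r=fit(P);print(cv2.minEnclosingCircle(P),r.x,np.abs(r.fun).mean())
ctr=np.append(r.x,.078)
s=(f(292,183,.078)+f(341,195,.078))/2;print("slot",s,ang(ctr,s))
st=[f(162,143,.065),f(430,143,.065),f(422,398,.065),f(172,398,.065)];print("stand",np.mean(st,0))
n=f(296,320,.146);print("nose",n)
to([r.x[0],r.x[1],.26],-.234)
E
```

```text
flatL 2.7087319116967956 flatR 2.7320891260668594
mid flats [ 0.51721673 -0.20190907  0.127     ] 0.03166691778546537
((0.5192332863807678, -0.20192836225032806), 0.03221716359257698) [ 0.51920419 -0.2019283 ] 0.0006405610694499362
slot [ 0.5467839  -0.21592804  0.078     ] -0.46971735726578817
stand [ 0.51778322 -0.20237547  0.065     ]
nose [ 0.52275343 -0.20337071  0.146     ]
delta [ 3.1 -1.2  0.5] dr [-0.02 -0.02  0.13]
```

```bash
python3 -c "
from h import *
to([.5185,-.202,.111],-.435);print(manip.sense()['ee_pos'])"
```

```text
delta [  2.4  -0.9 149.5] dr [-2.000e-02 -1.000e-02  1.165e+01]
[ 0.51588536 -0.20232929  0.26048456]
```

jog_arm --commands '[{"delta_pos": [2,-2,40],"dr": [0,0,6]},{"delta_pos": [2,-2,80],"dr": [0,0,11.5]},{"delta_pos": [2,-2,110],"dr": [0,0,11.5]},{"delta_pos": [2,-2,110],"dr": [0,0,11.5]},{"delta_pos": [2,-2,110],"dr": [0,0,11.5]}]'

```text
clock: 3.05
ee_pos: [0.5187, -0.2017, 0.1515]
ee_rot: [3.068, -0.673, 0.001]
wrist_force: [-0.0, -0.4, 1.3]
width: 0.0852
grasp_force: 0.0
```

```bash
python3 -c "
from h import *
to([.5185,-.202,.111],-.435);print(manip.sense()['ee_pos'])"
```

```text
delta [-0.1  0.3 40.5] dr [ 0.03 -0.05  0.17]
[ 0.51869948 -0.20170134  0.15151768]
```

jog_arm --commands '[{"delta_pos": [0,0,20],"dr": [0,0,0]},{"delta_pos": [0,0,40],"dr": [0,0,0]},{"delta_pos": [0,0,40],"dr": [0,0,0]},{"delta_pos": [0,0,40],"dr": [0,0,0]}]'

```text
clock: 3.45
ee_pos: [0.5194, -0.2026, 0.1126]
ee_rot: [3.068, -0.675, 0.005]
wrist_force: [-0.1, 0.5, 0.2]
width: 0.0852
grasp_force: 0.0
```

jog_arm --commands '[{"delta_pos": [0,0,0],"dr": [0,0,0]},{"delta_pos": [0,0,0],"dr": [0,0,0]},{"delta_pos": [0,0,0],"dr": [0,0,0]},{"delta_pos": [0,0,0],"dr": [0,0,0]},{"delta_pos": [0,0,0],"dr": [0,0,0]},{"delta_pos": [0,0,0],"dr": [0,0,0]},{"delta_pos": [0,0,0],"dr": [0,0,0]},{"delta_pos": [0,0,0],"dr": [0,0,0]}]' --grip 20 --squeeze 80

```text
clock: 4.25
ee_pos: [0.5186, -0.2026, 0.111]
ee_rot: [3.068, -0.677, 0.002]
wrist_force: [-1.8, 1.6, 5.5]
width: 0.0292
grasp_force: 79.7
```

jog_arm --commands '[{"delta_pos": [0,0,-25],"dr": [0,0,0]},{"delta_pos": [0,0,-60],"dr": [0,0,0]},{"delta_pos": [0,0,-100],"dr": [0,0,0]},{"delta_pos": [0,0,-110],"dr": [0,0,0]},{"delta_pos": [0,0,-110],"dr": [0,0,0]},{"delta_pos": [0,0,-110],"dr": [0,0,0]},{"delta_pos": [0,0,-110],"dr": [0,0,0]}]'

```text
clock: 4.95
ee_pos: [0.5169, -0.2021, 0.2174]
ee_rot: [-3.067, 0.677, 0.008]
wrist_force: [-0.5, 0.6, -4.8]
width: 0.0294
grasp_force: 79.6
```

```bash
python3 - <<'E'
from h import *
s=manip.sense();print(s["ee_pos"],s["width"],s["grasp_force"],s["wrist_force"],s["ft_torque"])
c=manip.calibration("wrist");im=manip.snapshot("wrist");np.save("w3.npy",im);np.savez("w3c.npz",**c)
cv2.imwrite("pics/w3.png",im[:,:,::-1])
to([.462,.197,.22],.5)
E
```

```text
[ 0.51689762 -0.20208701  0.21743643] 0.02935784322720815 79.62414264678955 [-0.51372978  0.55319554 -4.77141511] [0.00500005 0.04147881 0.0257648 ]
delta [-218.1 -338.9   -1.5] dr [ -0.08   0.26 -53.55]
```

View pics/w3.png

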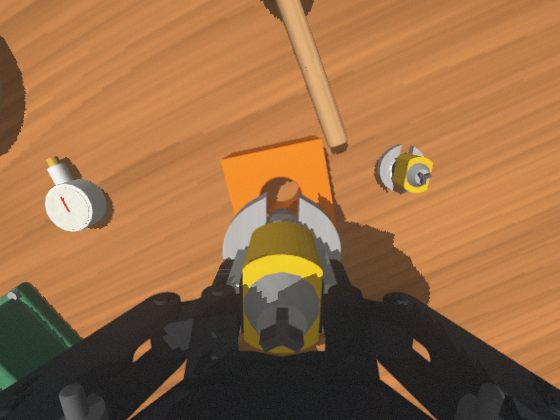

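The chuck is held upright in the pads. Its slot points straight up the picture at (283,200), and the flange spans columns 222 to 341. I measure the flange offset in the tool frame.

```bash
python3 - <<'E'
from h import *
from scipy.optimize import least_squares
im=np.load("w3.npy");c=dict(np.load("w3c.npz"));s=manip.sense()
hsv=cv2.cvtColor(im,cv2.COLOR_RGB2HSV)
m=cv2.inRange(hsv,(0,0,95),(180,50,255));roi=np.zeros_like(m);roi[190:258,215:348]=255;m&=roi;print(comps(m,100))
h=cv2.convexHull(np.vstack([k for k in cv2.findContours(m,0,1)[0] if len(k)>25]))[:,0]
h=h[(h[:,1]<250)]
P=np.array([plane(c,p,s["ee_pos"][2]-.033)[:2] for p in h])
for r in (.032,None):
    f=lambda q:np.hypot(P[:,0]-q[0],P[:,1]-q[1])-(r or q[2])
    o=least_squares(f,[.518,-.204,.032],loss="soft_l1",f_scale=.0005)
    print(len(P),o.x,np.abs(o.fun).mean(),"tool offset mm",Rn.from_rotvec(s["ee_rot"]).inv().apply(np.append(o.x[:2]-s["ee_pos"][:2],0))*1000)
E
```

```text
[([223, 193, 44, 65, 1559], [244.5, 227.5]), ([269, 196, 72, 62, 1505], [314.0, 224.9])]
16 [ 0.51828481 -0.20201479  0.032     ] 0.0006125339516600749 tool offset mm [ 0.98428917 -0.66407081 -0.004979  ]
16 [ 0.51963964 -0.20253812  0.03093162] 0.0004358221621647482 tool offset mm [ 2.43349876 -0.75992967 -0.01158269]
```

jog_arm --commands '[{"delta_pos": [-218,-339,-5],"dr": [0,0,-53.5]},{"delta_pos": [-218,-339,-5],"dr": [0,0,-53.5]},{"delta_pos": [-218,-339,-5],"dr": [0,0,-53.5]},{"delta_pos": [-218,-339,-5],"dr": [0,0,-53.5]},{"delta_pos": [-218,-339,-5],"dr": [0,0,-53.5]},{"delta_pos": [-218,-339,-5],"dr": [0,0,-53.5]},{"delta_pos": [-218,-339,-5],"dr": [0,0,-53.5]},{"delta_pos": [-218,-339,-5],"dr": [0,0,-53.5]},{"delta_pos": [-218,-339,-5],"dr": [0,0,-53.5]},{"delta_pos": [-218,-339,-5],"dr": [0,0,-53.5]},{"delta_pos": [-218,-339,-5],"dr": [0,0,-53.5]},{"delta_pos": [-218,-339,-5],"dr": [0,0,-53.5]}]'

```text
clock: 6.2
ee_pos: [0.4632, 0.1955, 0.2249]
ee_rot: [3.044, 0.774, -0.001]
wrist_force: [0.2, -0.6, -4.9]
width: 0.0291
grasp_force: 81.2
```

jog_arm --commands '[{"delta_pos": [0,0,0],"dr": [0,0,0]},{"delta_pos": [0,0,0],"dr": [0,0,0]},{"delta_pos": [0,0,0],"dr": [0,0,0]}]'

```text
clock: 6.5
ee_pos: [0.4633, 0.1962, 0.2253]
ee_rot: [-3.045, -0.775, -0.0]
wrist_force: [0.3, -0.7, -4.6]
width: 0.0289
grasp_force: 81.2
```

```bash
python3 - <<'E'
from h import *
s=manip.sense();print(s["ee_pos"],s["ee_rot"],s["wrist_force"],s["ft_torque"],s["joint_positions"].round(2))
to([.4614,.1961,.17],.5)
E
```

```text
[0.46325948 0.19621047 0.22533001] [-3.04452612e+00 -7.74675146e-01 -1.51570110e-04] [ 0.28472569 -0.67909514 -4.6018096 ] [ 0.02761768 -0.02630442  0.01682632] [ 0.71  0.17 -0.07 -0.   -1.33  1.36]
delta [-1.7 -0.8 55.3] dr [-0.   -0.01 -0.1 ]
```

jog_arm --commands '[{"delta_pos": [-1.7,-0.8,15],"dr": [0,0,0]},{"delta_pos": [-1.7,-0.8,30],"dr": [0,0,0]},{"delta_pos": [-1.7,-0.8,42],"dr": [0,0,0]},{"delta_pos": [-1.7,-0.8,50],"dr": [0,0,0]},{"delta_pos": [-1.7,-0.8,52],"dr": [0,0,0]},{"delta_pos": [-1.7,-0.8,52],"dr": [0,0,0]},{"delta_pos": [-1.7,-0.8,52],"dr": [0,0,0]}]'

```text
clock: 7.2
ee_pos: [0.4617, 0.1968, 0.174]
ee_rot: [-3.044, -0.776, -0.002]
wrist_force: [0.0, 0.2, -5.7]
width: 0.029
grasp_force: 81.4
```

```bash
python3 - <<'E'
from h import *
s=manip.sense();print(s["ee_pos"],s["wrist_force"],s["ft_torque"])
for n in("scene","side"):
    im=manip.snapshot(n);c=manip.calibration(n);u,v=proj(c,[.462,.197,.12]).astype(int)
    k=im[v-50:v+50,u-60:u+60]; (globals().setdefault("L",[])).append(cv2.resize(k,None,fx=3.3,fy=3.3,interpolation=2))
cv2.imwrite("pics/s4.png",np.hstack(L)[:,:,::-1])
E
```

```text
[0.46168565 0.1968367  0.17397576] [ 0.01756795  0.17183457 -5.67352469] [ 0.0301596   0.0293653  -0.01166339]
```

View pics/s4.png

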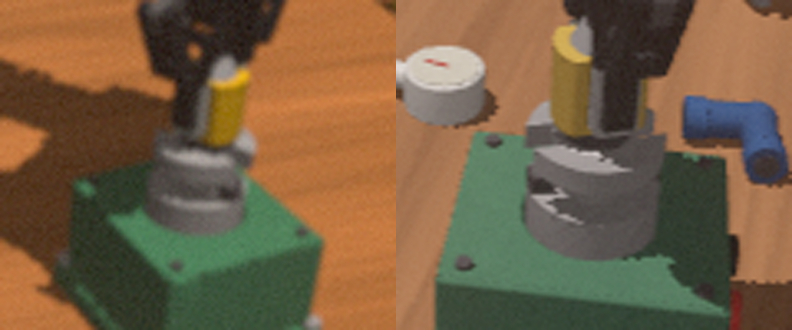

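The shank has entered the bore with no side force, and the slot stands over the dog in the side view. I feel downwards.

jog_arm --commands '[{"delta_pos": [0,0,2],"dr": [0,0,0]},{"delta_pos": [0,0,4],"dr": [0,0,0]},{"delta_pos": [0,0,6],"dr": [0,0,0]},{"delta_pos": [0,0,7],"dr": [0,0,0]},{"delta_pos": [0,0,8],"dr": [0,0,0]},{"delta_pos": [0,0,9],"dr": [0,0,0]},{"delta_pos": [0,0,9],"dr": [0,0,0]}]'

```text
clock: 8.0
ee_pos: [0.4612, 0.1966, 0.1642]
ee_rot: [3.044, 0.776, -0.0]
wrist_force: [0.3, 0.6, -5.0]
width: 0.0292
grasp_force: 81.4
```

jog_arm --commands '[{"delta_pos": [0,0,0.5],"dr": [0,0,0]},{"delta_pos": [0,0,1],"dr": [0,0,0]},{"delta_pos": [0,0,1.5],"dr": [0,0,0]},{"delta_pos": [0,0,2],"dr": [0,0,0]},{"delta_pos": [0,0,2],"dr": [0,0,0]}]'

```text
clock: 8.5
ee_pos: [0.4612, 0.1966, 0.1622]
ee_rot: [3.044, 0.776, -0.0]
wrist_force: [-0.2, -0.3, -5.1]
width: 0.029
grasp_force: 81.4
```

jog_arm --commands '[{"delta_pos": [0,0,0.5],"dr": [0,0,0]},{"delta_pos": [0,0,1],"dr": [0,0,0]},{"delta_pos": [0,0,1.5],"dr": [0,0,0]},{"delta_pos": [0,0,2],"dr": [0,0,0]},{"delta_pos": [0,0,2],"dr": [0,0,0]}]'

```text
clock: 9.0
ee_pos: [0.4617, 0.1967, 0.161]
ee_rot: [-3.044, -0.776, -0.002]
wrist_force: [-2.0, -0.3, 0.3]
width: 0.029
grasp_force: 81.8
```

Contact comes with the flange at about 5 mm above the face, which matches the plunger, so the slots are over the dogs. I press on.

jog_arm --commands '[{"delta_pos": [0,0,0.5],"dr": [0,0,0]},{"delta_pos": [0,0,1],"dr": [0,0,0]},{"delta_pos": [0,0,1.5],"dr": [0,0,0]},{"delta_pos": [0,0,2],"dr": [0,0,0]},{"delta_pos": [0,0,2],"dr": [0,0,0]}]'

```text
clock: 9.5
ee_pos: [0.4621, 0.1967, 0.1602]
ee_rot: [-3.044, -0.777, -0.005]
wrist_force: [-2.1, -1.2, 7.3]
width: 0.0295
grasp_force: 82.8
```

jog_arm --commands '[{"delta_pos": [0,0,0.5],"dr": [0,0,0]},{"delta_pos": [0,0,1],"dr": [0,0,0]},{"delta_pos": [0,0,1],"dr": [0,0,0]}]'

```text
clock: 9.8
ee_pos: [0.4621, 0.1966, 0.1593]
ee_rot: [3.044, 0.777, 0.005]
wrist_force: [-2.6, -1.9, 8.6]
width: 0.0289
grasp_force: 82.9
```

```bash
python3 - <<'E'
from h import *
s=manip.sense();print(s["ee_pos"],s["ee_rot"],s["wrist_force"],s["ft_torque"])
E
```

```text
[0.46214231 0.19662097 0.15931694] [3.04382965 0.7768608  0.00492193] [-2.63153815 -1.87348113  8.57095642] [-0.57289471  1.15852592  0.0257321 ]
```

jog_arm --commands '[{"delta_pos": [0,0,0.5],"dr": [0,0,0]},{"delta_pos": [0,0,1],"dr": [0,0,0]},{"delta_pos": [0,0,1.5],"dr": [0,0,0]},{"delta_pos": [0,0,1.5],"dr": [0,0,0]}]'

```text
clock: 10.2
ee_pos: [0.4621, 0.1964, 0.1579]
ee_rot: [3.043, 0.777, 0.005]
wrist_force: [-3.7, -2.7, 10.0]
width: 0.0292
grasp_force: 82.9
```

jog_arm --commands '[{"delta_pos": [-0.8,0,0],"dr": [0,0,0]},{"delta_pos": [-0.8,0,0.5],"dr": [0,0,0]},{"delta_pos": [-0.8,0,1],"dr": [0,0,0]},{"delta_pos": [-0.8,0,1],"dr": [0,0,0]}]'

```text
clock: 10.6
ee_pos: [0.4619, 0.1963, 0.1571]
ee_rot: [3.044, 0.777, 0.007]
wrist_force: [-1.7, -1.6, 9.3]
width: 0.0287
grasp_force: 82.7
```

jog_arm --commands '[{"delta_pos": [-0.5,0,0.5],"dr": [0,0,0]},{"delta_pos": [-0.5,0,1],"dr": [0,0,0]},{"delta_pos": [-0.5,0,1],"dr": [0,0,0]}]'

```text
clock: 10.9
ee_pos: [0.4618, 0.1962, 0.1563]
ee_rot: [3.044, 0.777, 0.008]
wrist_force: [-2.3, -2.3, 9.2]
width: 0.0291
grasp_force: 82.7
```

jog_arm --commands '[{"delta_pos": [-0.3,0,0.5],"dr": [0,0,0]},{"delta_pos": [-0.3,0,1],"dr": [0,0,0]},{"delta_pos": [-0.3,0,1],"dr": [0,0,0]}]'

```text
clock: 11.2
ee_pos: [0.4618, 0.1961, 0.156]
ee_rot: [3.044, 0.778, 0.009]
wrist_force: [-1.7, -1.9, 12.8]
width: 0.0294
grasp_force: 83.6
```

jog_arm --commands '[{"delta_pos": [0,0,0.5],"dr": [0,0,0]},{"delta_pos": [0,0,1],"dr": [0,0,0]},{"delta_pos": [0,0,1],"dr": [0,0,0]}]'

```text
clock: 11.5
ee_pos: [0.4619, 0.1961, 0.1559]
ee_rot: [3.044, 0.778, 0.011]
wrist_force: [-4.8, -2.1, 18.6]
width: 0.0293
grasp_force: 84.2
```

jog_arm --commands '[{"delta_pos": [-0.3,0,0.5],"dr": [0,0,0]},{"delta_pos": [-0.3,0,1],"dr": [0,0,0]},{"delta_pos": [-0.3,0,1],"dr": [0,0,0]}]'

```text
clock: 11.8
ee_pos: [0.4619, 0.1961, 0.1559]
ee_rot: [-3.044, -0.778, -0.013]
wrist_force: [-5.4, -3.1, 24.1]
width: 0.0289
grasp_force: 84.9
```

```bash
python3 - <<'E'
from h import *
s=manip.sense();print(s["ee_pos"],Rn.from_rotvec(s["ee_rot"]).as_matrix()[:,2],s["wrist_force"],s["ft_torque"])
L=[]
for n in("scene","side"):
    im=manip.snapshot(n);c=manip.calibration(n);u,v=proj(c,[.462,.197,.12]).astype(int)
    L.append(cv2.resize(im[v-50:v+50,u-60:u+60],None,fx=3.3,fy=3.3,interpolation=2))
cv2.imwrite("pics/s5.png",np.hstack(L)[:,:,::-1])
E
```

```text
[0.46193178 0.19612224 0.15591405] [ 0.00778389  0.00211209 -0.99996747] [-5.44411778 -3.12124995 24.14443548] [-0.91366193  2.71141886  0.01322903]
```

View pics/s5.png

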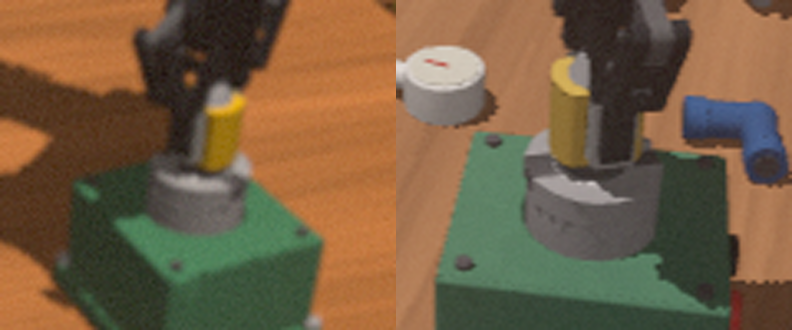

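The flange lies flat on the spindle face with no gap in either view, and it is upright. I ease the pressure, open the fingers and rise.

jog_arm --commands '[{"delta_pos": [0,0,-1],"dr": [0,0,0]},{"delta_pos": [0,0,-2],"dr": [0,0,0]},{"delta_pos": [0,0,-2],"dr": [0,0,0]}]'

```text
clock: 12.2
ee_pos: [0.4618, 0.1961, 0.156]
ee_rot: [3.044, 0.778, 0.011]
wrist_force: [-0.4, -2.2, 12.0]
width: 0.0296
grasp_force: 83.0
```

jog_arm --commands '[{"delta_pos": [0,0,0],"dr": [0,0,0]},{"delta_pos": [0,0,0],"dr": [0,0,0]},{"delta_pos": [0,0,0],"dr": [0,0,0]},{"delta_pos": [0,0,0],"dr": [0,0,0]},{"delta_pos": [0,0,0],"dr": [0,0,0]},{"delta_pos": [0,0,0],"dr": [0,0,0]},{"delta_pos": [0,0,0],"dr": [0,0,0]},{"delta_pos": [0,0,0],"dr": [0,0,0]}]' --grip 80

```text
clock: 13.0
ee_pos: [0.4596, 0.1957, 0.1528]
ee_rot: [-3.044, -0.776, 0.0]
wrist_force: [1.0, -0.5, 0.4]
width: 0.0796
grasp_force: 0.0
```

jog_arm --commands '[{"delta_pos": [0,0,-20],"dr": [0,0,0]},{"delta_pos": [0,0,-50],"dr": [0,0,0]},{"delta_pos": [0,0,-90],"dr": [0,0,0]},{"delta_pos": [0,0,-120],"dr": [0,0,0]},{"delta_pos": [0,0,-120],"dr": [0,0,0]},{"delta_pos": [0,0,-120],"dr": [0,0,0]},{"delta_pos": [0,0,-120],"dr": [0,0,0]}]'

```text
clock: 13.7
ee_pos: [0.4591, 0.1955, 0.2716]
ee_rot: [3.044, 0.776, -0.003]
wrist_force: [-0.2, 0.3, -0.1]
width: 0.0798
grasp_force: 0.0
```

```bash
python3 - <<'E'
from h import *
s=manip.sense();print(s["ee_pos"],s["wrist_force"],s["width"])
L=[]
for n in("scene","side"):
    im=manip.snapshot(n);c=manip.calibration(n);u,v=proj(c,[.462,.197,.12]).astype(int)
    L.append(cv2.resize(im[v-50:v+50,u-60:u+60],None,fx=3.3,fy=3.3,interpolation=2))
cv2.imwrite("pics/s6.png",np.hstack(L)[:,:,::-1])
E
```

```text
[0.45905034 0.19548445 0.27160491] [-0.17645126  0.27287933 -0.06895922] 0.07981971357415527
```

View pics/s6.png

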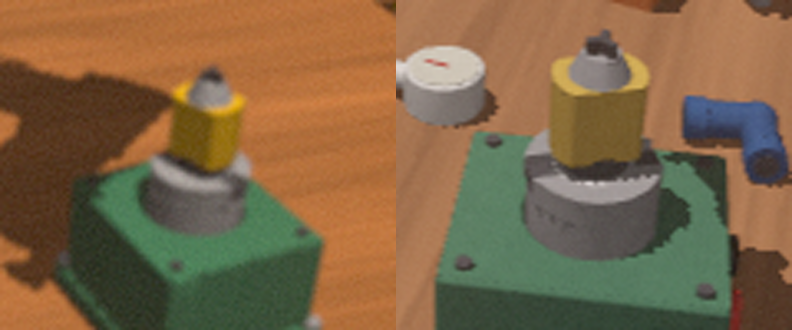

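The chuck stands seated and released, its flange flush on the face with the dogs in the slots, and the gripper is clear.

```bash
python3 -c "
from rig import manip
print(manip.hand_in())"
```

```text
the job is handed in; nothing more can be done
None
```

The chuck is seated on the spindle with its slots over the dogs and its flange flush on the face; it is released, the gripper is clear and the job is handed in, but hand-in returned no verdict. By the wrist reading, the push on the spindle peaked at about 29 N.

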